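Size a stepped pin in the row of ring gauges

ROBOT

A 6-joint arm with a two-finger parallel gripper is mounted at the origin on a cart in front of the work surface, level with it; the furniture and walls round the work are solid. World frame = base frame: x ahead of the robot, y to its left, z up, the work surface at z = 0. Lengths are in m, angles in rad, forces in N, time in s.
With the tool pointing down it reaches from about 0.375 to 0.925 m from the base axis. Payload 5.7 kg.
Tool frame: the origin (TCP) lies at the very end of the fingers, on their centre line; the grasp point (between the pads) lies 19 mm behind it (tcp_to_grasp is the distance from the TCP to the grasp point, in m); z points along the fingers, y is the line along which they close (so a half turn about z gives the same grasp; the last joint's range is limited). The gripper opens to 85 mm and grips with 20 to 120 N. Pads are 22 mm wide; open, the fingers measure 114 mm over their backs; the gripper's body (76 mm by 85 mm) begins 54 mm behind the grasp point. The pads swing forward as they close: fully open they stand 13 mm farther back than shut.
Start: joints at [1.108, 0.359, 1.51, -0, 1.272, -0.115], TCP at [0.204, 0.564, 0.231] pointing down, gripper open.
Joint ranges: [-2.97, 2.97], [-1.01, 2.36], [0.21, 2.38], [-0.96, 4.11], [0.2, 2.71], [-2.98, 2.98]. Speed limits (rad/s): [2.39, 2.39, 3.14, 3.14, 3.14, 3.14].

INTERFACE

Orientations are given as a 3x3 rotation matrix whose columns are the frame's x, y, z axes.
In Python, from station import * gives the robot as it stands.
- The arm moves only by the tool arm_command, never from a script. Its argument "rows" is a list of rows, each an object with "xyz": the shift along the tool's x, y, z in units of 0.05 m (1.0 is 0.05 m), a list of three; "delta_rot": the turn, a rotation vector about the tool's x, y, z in units of 0.08 rad (1.0 is 0.08 rad), a list of three. A call has 1 to 8 rows; each row shifts and turns the commanded pose from where the row before left it, along the tool's axes as they then stand; what a row does not reach is not made up. A row lasts 1/10 s, in which the tool goes at most 50 mm and 8.59 degrees, less where a joint would pass 70% of its speed; a pose out of reach is approached as far as the arm can. A call with a number of a shift or a turn outside -1 to 1 is refused whole. A call with a gripper value outside its range is refused whole. "hand" is the opening, from -1 (shut) to 1 (fully open), set as the call begins (left out, the last holds). The fingers move at their own pace and stop on an object; "grip_force" is the grip in N (left out, the last holds). Time passes only in rows, so rows that do not move let the fingers close. It gives the time, the measured TCP pose, the force, the opening and the grip force at its end, in the units of the state.
- read_state(): the state, without advancing time (a new reading comes with each control period).
- capture(name): name is "side" or "top" or "wrist"; returns the picture (400x640x3 uint8, blue, green, red); there is no depth.
- camera_model(name): a dict with "fx", "fy", "cx", "cy" (pixels), "eye" and "attitude" of the camera in the world. Camera axes: x right, y down, z forward; pixel columns grow to the right and rows downward; lengths in m; the calibration is good to about 2 mm. The wrist camera is an equidistant fisheye: a pixel r from the principal point sees the ray r / f radians off the axis. A picture is of the moment at which its call begins: read the wrist's pose just before it. camera_model takes no time and is no camera call; for the wrist camera it gives the pose at the moment of the call.
- hand_in(): hands the job in; it is judged then, once.
The state is a dict: "time_s": time; "joint_positions": joint angles; "joint_vel": joint speeds; "joint_torque": joint torques, N m; "tool_pos": TCP position; "ee_rot": TCP orientation; "contact_force": force on the tool from outside, world axes, zero at the start; "wrist_torque": the same for the moment, N m; "gripper_width": opening from 0.0 (shut) to 1.0 (fully open); "grasp_force": force on a finger pad.
Only numpy, scipy, OpenCV 4.12 (cv2) and the standard library are available. Lean on these libraries where they do the work, as an engineer would, in place of code of your own. Each camera call takes 0.05 s, during which the arm holds its last target. There are 200 camera calls.

TASK

Find the size of the stepped pin that lies in the gauge's feed trough: without lifting it, push it along the trough, small end first, through the row of shrinking rings until a ring stops it, and leave it resting against that ring. Then slide the red pointer along its rail until it is level with the ring that stopped the pin. Leave the two spare pins in their grooves, and the tape roll, solder spool and rosin jar where they are.

Things in the scene. Friction and masses are not known exactly. Their poses are not given: they have to be found in the camera images.
- gauge: ring gauge, screwed down: grey base plate 270 x 182 mm, top 22 mm above the bench, with four upright steel rings in a row and three open V grooves. Origin at bench level under the rings' common axis, x along that axis the way the pin is pushed (trough, ring1 .. ring4), z up, y left of the push. Plate spans x -140 to 130, y -70 to 112 mm. Pointer rail at y = -50, towards the robot
- trough (a point): middle of the feed trough: V groove straight in front of ring1, gauge x -128 to +38 mm, at y = 0; this point is on the axis of a pin lying in it, 52 mm above the bench, the same height as the ring axis. The groove's edges reach 45 mm above the bench. Two storage grooves of the same section and height, at y = +55 and +93 mm (x -128 to +30), hold the two spare pins
- ring1 (a point): centre of the entry face of ring 1 (bore 28 mm, outside 44 mm, 8 mm thick, top 74 mm above the bench), on the ring axis at gauge x = 45 mm, 52 mm above the bench; rings stand 20 mm apart; axes as the gauge's. The pointer's blade is level with the middle of this ring (4 mm past this face) at pointer joint 30 mm
- ring2 (a point): centre of the entry face of ring 2 (bore 22 mm, outside 44 mm, 8 mm thick, top 74 mm above the bench), on the ring axis at gauge x = 65 mm, 52 mm above the bench; rings stand 20 mm apart; axes as the gauge's. The pointer's blade is level with the middle of this ring (4 mm past this face) at pointer joint 50 mm
- ring3 (a point): centre of the entry face of ring 3 (bore 16 mm, outside 44 mm, 8 mm thick, top 74 mm above the bench), on the ring axis at gauge x = 85 mm, 52 mm above the bench; rings stand 20 mm apart; axes as the gauge's. The pointer's blade is level with the middle of this ring (4 mm past this face) at pointer joint 70 mm
- ring4 (a point): centre of the entry face of ring 4 (bore 10 mm, outside 44 mm, 8 mm thick, top 74 mm above the bench), on the ring axis at gauge x = 105 mm, 52 mm above the bench; rings stand 20 mm apart; axes as the gauge's. The pointer's blade is level with the middle of this ring (4 mm past this face) at pointer joint 90 mm
- pin_thick: loose stepped pin, silver-white aluminium, 0.25 kg: body 30 mm diameter, 70 mm long, then a front end 25 mm diameter, 65 mm long. Origin on its axis at the step, x axis towards the nose (small end). Lies in a groove, nose to the rings; which pin is in the feed trough varies. Slides at 1 to 4 N. Stopped by ring2 (22 mm bore), its body then still in the trough
- pin_thick_nose (a point): centre of that pin's flat nose, 65 mm ahead of its origin
- pin_thick_tail (a point): centre of that pin's flat tail face (30 mm diameter), 70 mm behind its origin: the place to push
- pin_middle: loose stepped pin, yellow brass, 0.25 kg: body 30 mm diameter, 70 mm long, then a front end 19 mm diameter, 65 mm long. Origin on its axis at the step, x axis towards the nose (small end). Lies in a groove, nose to the rings; which pin is in the feed trough varies. Slides at 1 to 4 N. Stopped by ring3 (16 mm bore), its body then still in the trough
- pin_middle_nose (a point): centre of that pin's flat nose, 65 mm ahead of its origin
- pin_middle_tail (a point): centre of that pin's flat tail face (30 mm diameter), 70 mm behind its origin: the place to push
- pin_thin: loose stepped pin, orange-red copper, 0.25 kg: body 30 mm diameter, 70 mm long, then a front end 13 mm diameter, 65 mm long. Origin on its axis at the step, x axis towards the nose (small end). Lies in a groove, nose to the rings; which pin is in the feed trough varies. Slides at 1 to 4 N. Stopped by ring4 (10 mm bore), its body then still in the trough
- pin_thin_nose (a point): centre of that pin's flat nose, 65 mm ahead of its origin
- pin_thin_tail (a point): centre of that pin's flat tail face (30 mm diameter), 70 mm behind its origin: the place to push
- pointer (a joint): the pointer's place on its rail, m: 0 at the rail's trough end, grows along gauge x to 0.105; 0.030, 0.050, 0.070, 0.090 are level with the middles of ring1, ring2, ring3, ring4. About 1.5 N of friction, stays where it is left
- pointer_grip (a point): on the pointer's red upright tab (12 x 12 mm, from 35 to 73 mm above the bench), on its axis 67 mm above the bench; at gauge x = 19 mm + joint value, y = -50 mm. Tab on a black 18 x 18 mm foot; the red blade at its foot points to the rings
- tape_roll: roll of tape with pale green outside, lying flat, 66 mm across, 20 mm high; origin under its centre; not part of the job, leave it alone
- wire_spool: solder spool with dark green flanges, 58 mm across, 30 mm high; origin under its centre; not part of the job, leave it alone
- rosin_pot: amber rosin jar, 60 mm across, 51 mm high; origin under its centre; not part of the job, leave it alone

How it is judged:
On the way, in this order (a step that is already met when the one before it is completed fails the run):
1. the pin in the feed trough is pushed home: its nose rests against the first ring too small for it (((x of pin_thick_nose in the frame of ring2 between -0.003 and 0.003 m and distance between pin_thick_nose and ring2 below 0.005 m and angle between the x axis of pin_thick and the x axis of gauge, either way round below 0.06 rad and linear speed of pin_thick below 0.01 m/s) or (x of pin_middle_nose in the frame of ring3 between -0.003 and 0.003 m and distance between pin_middle_nose and ring3 below 0.005 m and angle between the x axis of pin_middle and the x axis of gauge, either way round below 0.06 rad and linear speed of pin_middle below 0.01 m/s) or (x of pin_thin_nose in the frame of ring4 between -0.003 and 0.003 m and distance between pin_thin_nose and ring4 below 0.005 m and angle between the x axis of pin_thin and the x axis of gauge, either way round below 0.06 rad and linear speed of pin_thin below 0.01 m/s))), for 0.2 s.
2. the pointer stands level with the ring that stopped the pin (((x of pin_thick_nose in the frame of ring2 between -0.003 and 0.003 m and distance between pin_thick_nose and ring2 below 0.005 m and angle between the x axis of pin_thick and the x axis of gauge, either way round below 0.06 rad and linear speed of pin_thick below 0.01 m/s and value of joint pointer between 0.044 and 0.056 m and velocity of joint pointer between -0.01 and 0.01 m/s) or (x of pin_middle_nose in the frame of ring3 between -0.003 and 0.003 m and distance between pin_middle_nose and ring3 below 0.005 m and angle between the x axis of pin_middle and the x axis of gauge, either way round below 0.06 rad and linear speed of pin_middle below 0.01 m/s and value of joint pointer between 0.064 and 0.076 m and velocity of joint pointer between -0.01 and 0.01 m/s) or (x of pin_thin_nose in the frame of ring4 between -0.003 and 0.003 m and distance between pin_thin_nose and ring4 below 0.005 m and angle between the x axis of pin_thin and the x axis of gauge, either way round below 0.06 rad and linear speed of pin_thin below 0.01 m/s and value of joint pointer between 0.084 and 0.096 m and velocity of joint pointer between -0.01 and 0.01 m/s))), for 0.2 s.
At the end, for the whole second after the job is handed in: The pin from the feed trough lies at rest in it with its nose within 3 mm of the entry face (and 5 mm of the centre) of the first ring too small for it (thick pin: ring 2, middle: ring 3, thin: ring 4), and the pointer is at rest level with the middle of that ring to within 6 mm (((x of pin_thick_nose in the frame of ring2 between -0.003 and 0.003 m and distance between pin_thick_nose and ring2 below 0.005 m and angle between the x axis of pin_thick and the x axis of gauge, either way round below 0.06 rad and linear speed of pin_thick below 0.01 m/s and value of joint pointer between 0.044 and 0.056 m and velocity of joint pointer between -0.01 and 0.01 m/s) or (x of pin_middle_nose in the frame of ring3 between -0.003 and 0.003 m and distance between pin_middle_nose and ring3 below 0.005 m and angle between the x axis of pin_middle and the x axis of gauge, either way round below 0.06 rad and linear speed of pin_middle below 0.01 m/s and value of joint pointer between 0.064 and 0.076 m and velocity of joint pointer between -0.01 and 0.01 m/s) or (x of pin_thin_nose in the frame of ring4 between -0.003 and 0.003 m and distance between pin_thin_nose and ring4 below 0.005 m and angle between the x axis of pin_thin and the x axis of gauge, either way round below 0.06 rad and linear speed of pin_thin below 0.01 m/s and value of joint pointer between 0.084 and 0.096 m and velocity of joint pointer between -0.01 and 0.01 m/s))); the robot touches nothing.
It fails at once if a pin is lifted more than 15 mm above its groove (z of any of pin_thick, pin_middle, pin_thin in the frame of gauge above 0.067 m).
It fails at once if a spare pin is shifted more than 15 mm, or the pin is put out of the feed trough ((distance of pin_thick from where it was at the start of the episode above 0.015 m and (y of pin_thick in the frame of gauge above 0.015 m or y of pin_thick in the frame of gauge below -0.015 m)) or (distance of pin_middle from where it was at the start of the episode above 0.015 m and (y of pin_middle in the frame of gauge above 0.015 m or y of pin_middle in the frame of gauge below -0.015 m)) or (distance of pin_thin from where it was at the start of the episode above 0.015 m and (y of pin_thin in the frame of gauge above 0.015 m or y of pin_thin in the frame of gauge below -0.015 m))).
It fails at once if the tape roll, solder spool or rosin jar is moved more than 20 mm (distance of any of tape_roll, wire_spool, rosin_pot from where it was at the start of the episode above 0.02 m).
It also fails if it takes over 51 s, if anything falls off the work surface, if the arm or the gripper's body presses on something with over 40 N, if the wrist force passes 120 N, or if a joint passes its speed limit or range.

## Working session

There is one attempt and no reset: what is moved stays moved. The work goes in short steps, Python scripts to look and compute and a tool call to move; the robot and the scene stay as the last step left them, time stands still between calls to the robot, and variables do not carry over. Pictures are saved under pics/ and viewed, at most 10 in all, crops included, and the job is handed in when it is done.

Besides the shell and the picture viewer there is one more tool, called after "Call:" as name([rows], argument=value, ...), one row to a line, values as JSON. arm_command: Moves the arm, as the interface text tells. Shifts and turns lie within -1 to 1; 1 stands for 0.05 m of shift or 0.08 rad of turn. Its arguments: {"type":"object","properties":{"rows":{"type":"array"},"hand":{"type":"number"},"grip_force":{"type":"number"}},"required":["rows"]}

```bash
mkdir -p pics; ls; python3 - <<'E'
from station import *
import cv2,numpy as np
np.set_printoptions(precision=4,suppress=True)
s=read_state();print(s['tool_pos'],s['ee_rot'],s['time_s'])
for n in("top","side"):
    cv2.imwrite(f"pics/{n}0.png",capture(n)); print(n,camera_model(n))
E
```

```text
pics
[0.2042 0.5635 0.2305] [[-0.9401  0.3408 -0.0008]
 [ 0.3408  0.9401 -0.0016]
 [ 0.0002 -0.0018 -1.    ]] 0.0
top {'fx': 398.2362560605747, 'fy': 398.2362560605747, 'cx': 316.4134950336561, 'cy': 199.1155290462716, 'eye': array([ 0.4824, -0.1984,  1.1722]), 'attitude': array([[-0.0156, -0.9976,  0.0682],
       [-0.9998,  0.0167,  0.0147],
       [-0.0158, -0.0679, -0.9976]])}
side {'fx': 379.9000461094364, 'fy': 379.9000461094364, 'cx': 323.7516439993927, 'cy': 201.58621993241695, 'eye': array([ 0.3315, -0.8628,  0.686 ]), 'attitude': array([[ 0.9407, -0.2222,  0.2565],
       [-0.3393, -0.6215,  0.7061],
       [ 0.0025, -0.7512, -0.66  ]])}
```

View pics/top0.png

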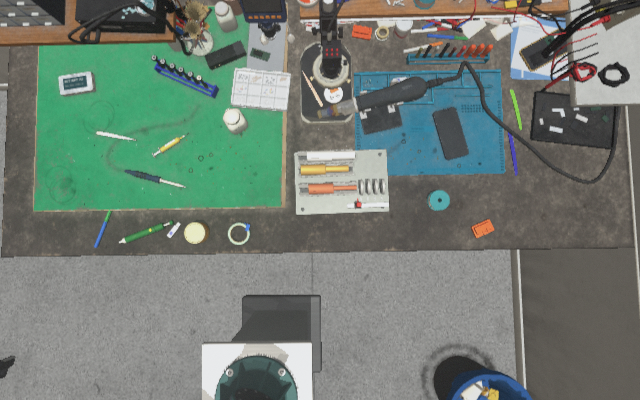

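View pics/side0.png

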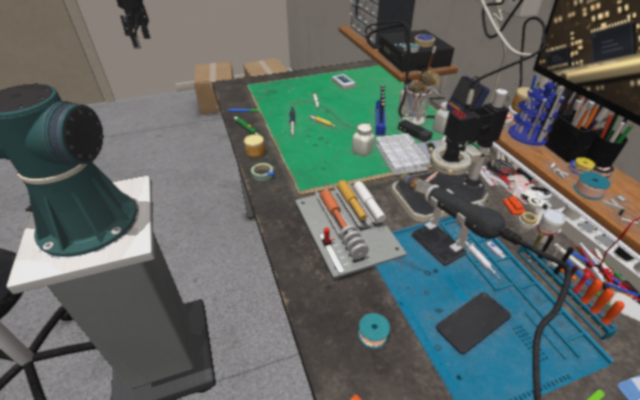

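The top view shows the gauge at columns 295–390, rows 150–215. The copper (thin) pin is in the feed trough at row 188, with its nose to the right towards the rings at columns 358–384. Brass (row 170) and silver (row 156) are the spares, and the red pointer is near (358,204). The side view shows the same layout: copper at (330,210), pointer at (326,235). So the target should be ring4.

```bash
cat > h.py <<'E'
from station import *
import cv2,numpy as np
np.set_printoptions(precision=4,suppress=True)
def ray(m,p,fish=False):
    q=np.array([(p[0]-m['cx'])/m['fx'],(p[1]-m['cy'])/m['fy']])
    if fish:
        r=np.linalg.norm(q)+1e-12; d=np.r_[q/r*np.sin(r),np.cos(r)]
    else: d=np.r_[q,1]
    d=m['attitude']@d; return d/np.linalg.norm(d)
def onz(m,p,z,fish=False):
    d=ray(m,p,fish); return m['eye']+d*(z-m['eye'][2])/d[2]
def tri(rs):  # [(eye,d)...] least squares point
    A=0;b=0
    for e,d in rs:
        P=np.eye(3)-np.outer(d,d);A=A+P;b=b+P@e
    x=np.linalg.solve(A,b); return x,[np.linalg.norm((np.eye(3)-np.outer(d,d))@(x-e)) for e,d in rs]
def blobs(im,lo,hi,amin=10,roi=None):
    h=cv2.cvtColor(im,cv2.COLOR_BGR2HSV);m=cv2.inRange(h,np.array(lo),np.array(hi))
    if roi:
        k=np.zeros_like(m);x0,y0,x1,y1=roi;k[y0:y1,x0:x1]=1;m=m*k
    n,l,st,c=cv2.connectedComponentsWithStats(m)
    return [(c[i],st[i],l==i) for i in range(1,n) if st[i][4]>=amin]
E
python3 - <<'E'
from h import *
t=cv2.imread('pics/top0.png');s=cv2.imread('pics/side0.png')
mt,ms=camera_model('top'),camera_model('side')
R={'top':(t,mt,(285,145,395,220)),'side':(s,ms,(290,170,410,280))}
for nm,lo,hi in(("copper",(5,100,120),(14,255,255)),("brass",(15,100,120),(26,255,255)),("red",(0,170,100),(4,255,255))):
    rs=[]
    for n,(im,m,roi) in R.items():
        b=blobs(im,lo,hi,6,roi)
        for c,st,k in b: print(nm,n,c,st)
        if b:
            c=max(b,key=lambda q:q[1][4])[0]; rs.append((m['eye'],ray(m,c)))
    if len(rs)==2: print(nm,tri(rs))
for p in((296,152),(386,150),(389,211),(295,214)): print(onz(mt,p,.022))
print(onz(mt,(308,188),.052),onz(mt,(384,186),.052), onz(mt,(195,233),.03),onz(mt,(238,233),.02),onz(mt,(439,200),.03))
h=cv2.cvtColor(t,cv2.COLOR_BGR2HSV); print(h[188,305:390:4].tolist(),h[204,350:364:2].tolist())
print(camera_model('wrist'))
E
```

```text
copper top [327.2308 188.0708] [309 184  48  10 325]
copper side [331.9256 205.3661] [321 189  25  38 336]
copper (array([ 0.589 , -0.2129,  0.0598]), [np.float64(6.63845274003337e-05), np.float64(6.638452740033298e-05)])
brass top [321.1084 168.9488] [301 165  48  10 332]
brass side [350.456  197.6374] [337 181  29  37 364]
brass (array([ 0.6446, -0.1969,  0.0557]), [np.float64(0.0008788668554576892), np.float64(0.0008788668554578927)])
red side [326.3333 234.8056] [325 229   4  13  36]
[ 0.6999 -0.124   0.022 ]
[ 0.7009 -0.3864  0.022 ]
[ 0.5231 -0.3901  0.022 ]
[ 0.5189 -0.1189  0.022 ]
[ 0.5908 -0.1587  0.052 ] [ 0.5928 -0.373   0.052 ] [0.4687 0.1686 0.03  ] [0.4666 0.0469 0.02  ] [ 0.552  -0.5323  0.03  ]
[[45, 9, 112], [13, 122, 229], [12, 125, 229], [12, 124, 229], [12, 126, 229], [12, 126, 229], [11, 125, 230], [10, 133, 211], [12, 125, 226], [12, 126, 226], [11, 130, 224], [10, 130, 223], [10, 135, 223], [37, 12, 189], [21, 8, 222], [36, 10, 125], [25, 7, 225], [20, 10, 76], [30, 11, 213], [40, 8, 95], [40, 13, 178], [26, 20, 90]] [[105, 2, 227], [100, 3, 235], [20, 14, 166], [3, 135, 115], [2, 157, 228], [2, 148, 227], [100, 3, 235]]
{'fx': 309.70691628693146, 'fy': 309.70691628693146, 'cx': 318.73681333965, 'cy': 201.38041494307674, 'eye': array([0.1402, 0.5874, 0.3725]), 'attitude': array([[ 0.3414,  0.9053,  0.2527],
       [ 0.9399, -0.3282, -0.0943],
       [-0.0024,  0.2697, -0.9629]])}
```

Call:
arm_command([
  {"xyz": [0, 0, 0], "delta_rot": [0, 0, -0.89]},
  {"xyz": [0, 0, 0], "delta_rot": [0, 0, -0.89]},
  {"xyz": [0, 0, 0], "delta_rot": [0, 0, -0.89]},
  {"xyz": [0, 0, 0], "delta_rot": [0, 0, -0.89]},
  {"xyz": [0, 0, 0], "delta_rot": [0, 0, -0.89]},
  {"xyz": [-0.33, -0.65, 0], "delta_rot": [0, 0, 0]},
  {"xyz": [-0.33, -0.65, 0], "delta_rot": [0, 0, 0]},
  {"xyz": [-0.33, -0.65, 0], "delta_rot": [0, 0, 0]},
], hand=-1)

```text
time_s: 0.9
tool_pos: [0.2548, 0.4657, 0.2307]
ee_rot: [[-1.0, -0.009, -0.001], [-0.009, 1.0, -0.001], [0.001, -0.001, -1.0]]
contact_force: [0.3, 0.6, -0.1]
gripper_width: -0.004
grasp_force: 0.0
```

Call:
arm_command([
  {"xyz": [-0.33, -0.65, 0], "delta_rot": [0, 0, 0]},
  {"xyz": [-0.33, -0.65, 0], "delta_rot": [0, 0, 0]},
  {"xyz": [-0.33, -0.65, 0], "delta_rot": [0, 0, 0]},
  {"xyz": [-0.33, -0.65, 0], "delta_rot": [0, 0, 0]},
  {"xyz": [-0.33, -0.65, 0], "delta_rot": [0, 0, 0]},
  {"xyz": [-0.33, -0.65, 0], "delta_rot": [0, 0, 0]},
  {"xyz": [-0.33, -0.65, 0], "delta_rot": [0, 0, 0]},
  {"xyz": [-0.33, -0.65, 0], "delta_rot": [0, 0, 0]},
])

```text
time_s: 1.7
tool_pos: [0.3891, 0.2066, 0.2311]
ee_rot: [[-1.0, -0.008, -0.0], [-0.008, 1.0, -0.0], [0.0, -0.0, -1.0]]
contact_force: [0.2, -0.0, 0.5]
gripper_width: 0.003
grasp_force: 0.0
```

Call:
arm_command([
  {"xyz": [-0.33, -0.65, 0], "delta_rot": [0, 0, 0]},
  {"xyz": [-0.33, -0.65, 0], "delta_rot": [0, 0, 0]},
  {"xyz": [-0.33, -0.65, 0], "delta_rot": [0, 0, 0]},
  {"xyz": [-0.33, -0.65, 0], "delta_rot": [0, 0, 0]},
  {"xyz": [-0.33, -0.65, 0], "delta_rot": [0, 0, 0]},
  {"xyz": [-0.33, -0.65, 0], "delta_rot": [0, 0, 0]},
  {"xyz": [-0.33, -0.65, 0], "delta_rot": [0, 0, 0]},
  {"xyz": [0, 0, 0], "delta_rot": [0, 0, 0]},
])

```text
time_s: 2.5
tool_pos: [0.5087, -0.0222, 0.2312]
ee_rot: [[-1.0, -0.005, 0.002], [-0.005, 1.0, -0.002], [-0.002, -0.002, -1.0]]
contact_force: [-0.7, 0.2, -0.2]
gripper_width: 0.002
grasp_force: 0.0
```

Call:
arm_command([
  {"xyz": [-0.36, -0.67, 0.1], "delta_rot": [0, 0, 0]},
  {"xyz": [-0.36, -0.67, 0.1], "delta_rot": [0, 0, 0]},
  {"xyz": [-0.36, -0.67, 0.1], "delta_rot": [0, 0, 0]},
  {"xyz": [-0.36, -0.67, 0.1], "delta_rot": [0, 0, 0]},
  {"xyz": [-0.36, -0.67, 0.1], "delta_rot": [0, 0, 0]},
  {"xyz": [0, 0, 0], "delta_rot": [0, 0, 0]},
  {"xyz": [0, 0, 0], "delta_rot": [0, 0, 0]},
])

```text
time_s: 3.2
tool_pos: [0.5971, -0.1849, 0.2055]
ee_rot: [[-1.0, -0.007, -0.002], [-0.007, 1.0, 0.001], [0.002, 0.001, -1.0]]
contact_force: [-0.1, 1.0, -0.4]
gripper_width: 0.002
grasp_force: 0.0
```

```bash
python3 - <<'E'
from h import *
import pickle
m=camera_model('wrist');im=capture('wrist');cv2.imwrite('pics/w1.png',im);pickle.dump(m,open('w1.pkl','wb'));print(m['eye'],read_state()['tool_pos'])
E
```

```text
[ 0.5291 -0.1851  0.3475] [ 0.5968 -0.1841  0.2057]
```

Call:
arm_command([
  {"xyz": [0, -0.7, 0], "delta_rot": [0, 0, 0]},
  {"xyz": [0, -0.7, 0], "delta_rot": [0, 0, 0]},
  {"xyz": [0, -0.6, 0], "delta_rot": [0, 0, 0]},
  {"xyz": [0, 0, 0], "delta_rot": [0, 0, 0]},
  {"xyz": [0, 0, 0], "delta_rot": [0, 0, 0]},
])

```text
time_s: 3.75
tool_pos: [0.5979, -0.2839, 0.2064]
ee_rot: [[-1.0, -0.008, -0.001], [-0.008, 1.0, 0.001], [0.001, 0.001, -1.0]]
contact_force: [0.3, 0.7, 0.0]
gripper_width: -0.0
grasp_force: 0.0
```

```bash
python3 - <<'E'
from h import *
import pickle
m=camera_model('wrist');im=capture('wrist');cv2.imwrite('pics/w2.png',im);pickle.dump(m,open('w2.pkl','wb'));print(m['eye'],read_state()['tool_pos'])
E
```

```text
[ 0.5298 -0.2842  0.3484] [ 0.5979 -0.2834  0.2063]
```

View pics/w1.png

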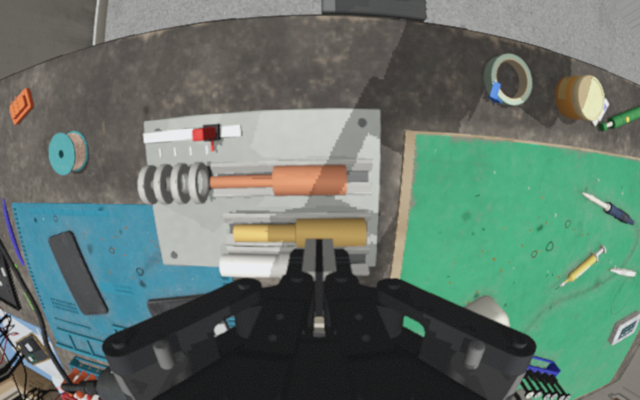

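View pics/w2.png

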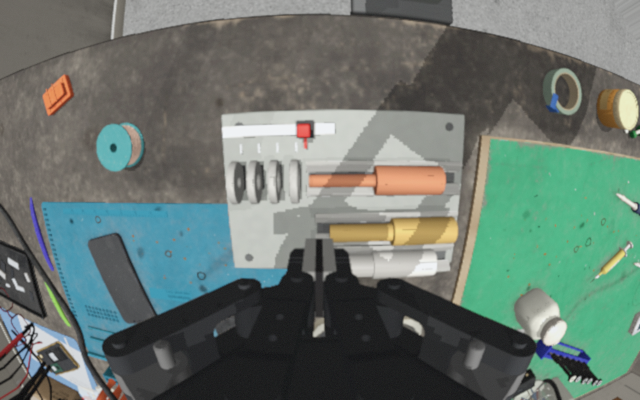

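w1 and w2 show the copper pin in the trough: tail edge at (346,181) in w1 and (445,180) in w2, nose at (210,181) and (308,180). The rings are to its left, and the red pointer is at (206,133) in w1 and (305,130) in w2.

```bash
python3 - <<'E'
from h import *
import pickle
D=[(cv2.imread(f'pics/w{i}.png'),pickle.load(open(f'w{i}.pkl','rb'))) for i in(1,2)]
ro=[(130,100,400,280),(220,100,480,280)]
def go(nm,lo,hi):
    T=[];P=[];N=[]
    for (im,m),r in zip(D,ro):
        bs=blobs(im,lo,hi,15,r); big=[b for b in bs if b[1][4]>60]
        k=np.any([b[2] for b in big],axis=0)
        y,x=np.nonzero(k); print(nm,len(bs),[ (b[0].round(1),b[1].tolist()) for b in bs])
        c=np.bincount(x); xs=np.nonzero(c>2)[0]
        xt,xn=xs.max()+.5,xs.min()-.5
        T.append((m['eye'],ray(m,(xt,y[x>xt-6].mean()),True)));N.append((m['eye'],ray(m,(xn,y[x<xn+6].mean()),True)));P.append((m['eye'],ray(m,(x.mean(),y.mean()),True)))
        for q,px in(("tail",(xt,y[x>xt-6].mean())),("nose",(xn,y[x<xn+6].mean()))): print(q,px,onz(m,px,.052,True),onz(m,px,.065,True))
    print(' tail',tri(T));print(' nose',tri(N));print(' cen',tri(P))
go("copper",(4,90,60),(14,255,255));go("brass",(15,90,60),(26,255,255));go("red",(0,150,60),(3,255,255))
# rail/plate corners by hand from w1,w2
for nm,a,b in(("c near trough-end",(380,111),(464,115)),("c near ring-end",(146,122),(221,114))):
    print(nm,tri([(D[0][1]['eye'],ray(D[0][1],a,True)),(D[1][1]['eye'],ray(D[1][1],b,True))]))
v=np.hstack([cv2.resize(D[0][0][100:220,130:260],None,fx=3,fy=3,interpolation=2),cv2.resize(D[1][0][100:220,220:350],None,fx=3,fy=3,interpolation=2)]);cv2.imwrite('pics/z.png',v)
E
```

```text
copper 1 [(array([291.6, 180.1]), [209, 165, 138, 30, 2872])]
tail (np.float64(346.5), np.float64(179.10526315789474)) [ 0.5886 -0.1575  0.052 ] [ 0.5859 -0.1587  0.065 ]
nose (np.float64(208.5), np.float64(181.76923076923077)) [ 0.5913 -0.2967  0.052 ] [ 0.5885 -0.2918  0.065 ]
copper 1 [(array([389.5, 180. ]), [310, 166, 136, 29, 2772])]
tail (np.float64(445.5), np.float64(180.22764227642276)) [ 0.5889 -0.1526  0.052 ] [ 0.5863 -0.1584  0.065 ]
nose (np.float64(309.5), np.float64(180.5)) [ 0.5914 -0.2927  0.052 ] [ 0.5887 -0.2923  0.065 ]
 tail (array([ 0.5859, -0.1588,  0.0659]), [np.float64(0.00017469127839330557), np.float64(0.00017469127839345834)])
 nose (array([ 0.589 , -0.2924,  0.0634]), [np.float64(9.129993648530186e-05), np.float64(9.129993648554033e-05)])
 cen (array([ 0.5914, -0.2117,  0.0448]), [np.float64(4.8764921168561835e-05), np.float64(4.876492116849359e-05)])
brass 1 [(array([305.9, 231.5]), [233, 218, 133, 29, 2779])]
tail (np.float64(365.5), np.float64(231.72327044025158)) [ 0.6434 -0.1361  0.052 ] [ 0.6384 -0.1383  0.065 ]
nose (np.float64(232.5), np.float64(
[... 1134 characters left out ...]
 ]
nose (np.float64(297.5), np.float64(130.6727272727273)) [ 0.5429 -0.3042  0.052 ] [ 0.5423 -0.3034  0.065 ]
 tail (array([ 0.5435, -0.2923,  0.0347]), [np.float64(0.001039422137458062), np.float64(0.001039422137458311)])
 nose (array([ 0.5417, -0.3029,  0.0719]), [np.float64(0.00031352030510369), np.float64(0.0003135203051035654)])
 cen (array([ 0.5427, -0.298 ,  0.0536]), [np.float64(0.000657962303855185), np.float64(0.0006579623038550284)])
c near trough-end (array([ 0.5199, -0.1203,  0.0196]), [np.float64(0.000749089273243504), np.float64(0.0007490892732437983)])
c near ring-end (array([ 0.5247, -0.3938,  0.0074]), [np.float64(0.0006912282649757604), np.float64(0.0006912282649757842)])
```

View pics/z.png

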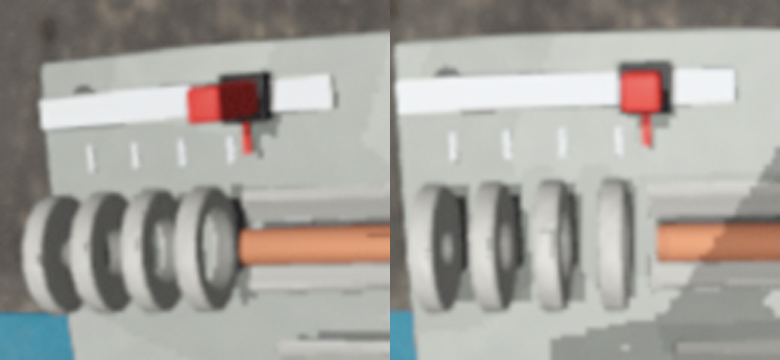

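```bash
python3 - <<'E'
from h import *
import pickle
M=[pickle.load(open(f'w{i}.pkl','rb')) for i in(1,2)]
a=[(90,157),(135,154),(182,152),(231,149)];b=[(452,145),(507,143),(561,142),(620,141)]
for n,p,q in list(zip((4,3,2,1),a,b))+[("blade",(248,137),(646,130))]:
    p=(p[0]/3+129.67,p[1]/3+99.67);q=((q[0]-390)/3+219.67,q[1]/3+99.67)
    for z in (.022,.035): print(n,z,onz(M[0],p,z,True),onz(M[1],q,z,True))
    print(tri([(m['eye'],ray(m,x,True)) for m,x in zip(M,(p,q))])[0])
E
```

```text
4 0.022 [ 0.5617 -0.3681  0.022 ] [ 0.5619 -0.3683  0.022 ]
4 0.035 [ 0.5604 -0.3608  0.035 ] [ 0.5606 -0.3649  0.035 ]
[ 0.5618 -0.3684  0.0216]
3 0.022 [ 0.5614 -0.3479  0.022 ] [ 0.5616 -0.348   0.022 ]
3 0.035 [ 0.5601 -0.3414  0.035 ] [ 0.5603 -0.3454  0.035 ]
[ 0.5615 -0.348   0.0219]
2 0.022 [ 0.5615 -0.3279  0.022 ] [ 0.5614 -0.3285  0.022 ]
2 0.035 [ 0.5602 -0.3222  0.035 ] [ 0.5602 -0.3267  0.035 ]
[ 0.5617 -0.3288  0.02  ]
1 0.022 [ 0.5611 -0.3078  0.022 ] [ 0.5612 -0.3075  0.022 ]
1 0.035 [ 0.5598 -0.3029  0.035 ] [ 0.5599 -0.3066  0.035 ]
[ 0.561  -0.3075  0.023 ]
blade 0.022 [ 0.5569 -0.3009  0.022 ] [ 0.5573 -0.2984  0.022 ]
blade 0.035 [ 0.5558 -0.2963  0.035 ] [ 0.5562 -0.2978  0.035 ]
[ 0.5564 -0.298   0.0301]
```

Call:
arm_command([
  {"xyz": [0.04, 0.82, 0], "delta_rot": [0, 0, 0]},
  {"xyz": [0.04, 0.82, 0], "delta_rot": [0, 0, 0]},
  {"xyz": [0.04, 0.82, 0], "delta_rot": [0, 0, 0]},
  {"xyz": [0.04, 0.82, 0.2], "delta_rot": [0, 0, 0]},
  {"xyz": [0, 0, 0.7], "delta_rot": [0, 0, 0]},
  {"xyz": [0, 0, 0.7], "delta_rot": [0, 0, 0]},
  {"xyz": [0, 0, 0.4], "delta_rot": [0, 0, 0]},
  {"xyz": [0, 0, 0], "delta_rot": [0, 0, 0]},
])

```text
time_s: 4.6
tool_pos: [0.5859, -0.1184, 0.1036]
ee_rot: [[-1.0, -0.01, -0.006], [-0.01, 1.0, 0.002], [0.006, 0.002, -1.0]]
contact_force: [-0.2, 0.6, 0.9]
gripper_width: 0.002
grasp_force: 0.0
```

Call:
arm_command([
  {"xyz": [-0.04, 0, 0.4], "delta_rot": [0, 0, 0]},
  {"xyz": [-0.04, 0, 0.4], "delta_rot": [0, 0, 0]},
  {"xyz": [0, 0, 0.2], "delta_rot": [0, 0, 0]},
  {"xyz": [0, 0, 0], "delta_rot": [0, 0, 0]},
  {"xyz": [0, 0, 0], "delta_rot": [0, 0, 0]},
  {"xyz": [0, 0, 0], "delta_rot": [0, 0, 0]},
])

```text
time_s: 5.2
tool_pos: [0.5939, -0.1214, 0.0576]
ee_rot: [[-1.0, -0.008, 0.002], [-0.008, 1.0, -0.001], [-0.002, -0.001, -1.0]]
contact_force: [-0.6, -0.0, 0.3]
gripper_width: 0.002
grasp_force: 0.0
```

Call:
arm_command([
  {"xyz": [0.06, 0, 0.1], "delta_rot": [0, 0, 0]},
  {"xyz": [0, -0.15, 0], "delta_rot": [0, 0, 0]},
  {"xyz": [0, -0.15, 0], "delta_rot": [0, 0, 0]},
  {"xyz": [0, -0.15, 0], "delta_rot": [0, 0, 0]},
  {"xyz": [0, -0.1, 0], "delta_rot": [0, 0, 0]},
  {"xyz": [0, -0.1, 0], "delta_rot": [0, 0, 0]},
  {"xyz": [0, -0.1, 0], "delta_rot": [0, 0, 0]},
  {"xyz": [0, 0, 0], "delta_rot": [0, 0, 0]},
])

```text
time_s: 6.0
tool_pos: [0.5906, -0.1596, 0.0514]
ee_rot: [[-1.0, -0.008, 0.0], [-0.008, 1.0, -0.001], [-0.0, -0.001, -1.0]]
contact_force: [0.1, -0.1, -0.2]
gripper_width: -0.001
grasp_force: 0.1
```

```bash
cat > nose.py <<'E'
from h import *
m=camera_model('wrist');im=capture('wrist');cv2.imwrite('pics/w_last.png',im)
b=max(blobs(im,(4,90,60),(14,255,255),30,(80,120,520,240)),key=lambda q:q[1][4]);st=b[1]
y,x=np.nonzero(b[2])
for xe in(x.max()+.5,x.min()-.5):
    px=(xe,y[abs(x-xe)<6].mean());print(px,onz(m,px,.052,True),onz(m,px,.065,True))
s=read_state();print(s['tool_pos'],s['contact_force'],s['time_s'])
E
python3 nose.py
```

```text
(np.float64(293.5), np.float64(232.67142857142858)) [ 0.578  -0.1718  0.052 ] [ 0.5728 -0.1707  0.065 ]
(np.float64(79.5), np.float64(237.75)) [ 0.5868 -0.3098  0.052 ] [ 0.5809 -0.296   0.065 ]
[ 0.5904 -0.1595  0.0513] [-0.2006 -0.2222  0.1644] 6.05
```

View pics/w_last.png

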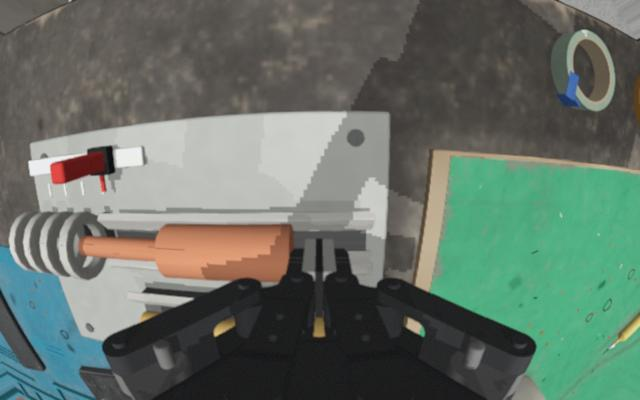

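The tip is against the tail, which is now at about column 293 (y≈-0.171). The nose is entering ring1.

Call:
arm_command([
  {"xyz": [0, -0.12, 0], "delta_rot": [0, 0, 0]},
  {"xyz": [0, -0.12, 0], "delta_rot": [0, 0, 0]},
  {"xyz": [0, -0.12, 0], "delta_rot": [0, 0, 0]},
  {"xyz": [0, -0.12, 0], "delta_rot": [0, 0, 0]},
  {"xyz": [0, -0.12, 0], "delta_rot": [0, 0, 0]},
  {"xyz": [0, -0.12, 0], "delta_rot": [0, 0, 0]},
  {"xyz": [0, -0.12, 0], "delta_rot": [0, 0, 0]},
  {"xyz": [0, -0.08, 0], "delta_rot": [0, 0, 0]},
])

```text
time_s: 6.85
tool_pos: [0.5909, -0.2055, 0.0514]
ee_rot: [[-1.0, -0.008, 0.0], [-0.008, 1.0, -0.0], [-0.0, -0.0, -1.0]]
contact_force: [0.8, 4.0, 2.3]
gripper_width: -0.001
grasp_force: 1.9
```

Call:
arm_command([
  {"xyz": [0, -0.06, 0], "delta_rot": [0, 0, 0]},
  {"xyz": [0, -0.06, 0], "delta_rot": [0, 0, 0]},
  {"xyz": [0, 0, 0], "delta_rot": [0, 0, 0]},
])

```text
time_s: 7.15
tool_pos: [0.5908, -0.2114, 0.0513]
ee_rot: [[-1.0, -0.008, -0.0], [-0.008, 1.0, -0.001], [0.0, -0.001, -1.0]]
contact_force: [0.9, 1.0, 0.5]
gripper_width: -0.002
grasp_force: 0.5
```

```bash
python3 nose.py
```

```text
(np.float64(293.5), np.float64(233.421875)) [ 0.5786 -0.2236  0.052 ] [ 0.5734 -0.2225  0.065 ]
(np.float64(156.5), np.float64(234.93617021276594)) [ 0.5818 -0.2994  0.052 ] [ 0.5764 -0.2913  0.065 ]
[ 0.5908 -0.2114  0.0513] [ 0.626   1.6068 -0.0929] 7.2
```

Call:
arm_command([
  {"xyz": [0, -0.03, 0], "delta_rot": [0, 0, 0]},
  {"xyz": [0, -0.03, 0], "delta_rot": [0, 0, 0]},
  {"xyz": [0, -0.02, 0], "delta_rot": [0, 0, 0]},
])

```text
time_s: 7.5
tool_pos: [0.5907, -0.2146, 0.0513]
ee_rot: [[-1.0, -0.008, -0.0], [-0.008, 1.0, 0.0], [0.0, 0.0, -1.0]]
contact_force: [1.1, 4.0, 1.5]
gripper_width: -0.001
grasp_force: 1.8
```

Call:
arm_command([
  {"xyz": [0, -0.02, 0], "delta_rot": [0, 0, 0]},
])

```text
time_s: 7.6
tool_pos: [0.5907, -0.2153, 0.0513]
ee_rot: [[-1.0, -0.008, -0.0], [-0.008, 1.0, 0.001], [0.0, 0.001, -1.0]]
contact_force: [1.6, 7.7, 2.6]
gripper_width: 0.002
grasp_force: 3.8
```

Call:
arm_command([
  {"xyz": [0, -0.02, 0], "delta_rot": [0, 0, 0]},
])

```text
time_s: 7.7
tool_pos: [0.5907, -0.2154, 0.0512]
ee_rot: [[-1.0, -0.008, -0.001], [-0.008, 1.0, 0.002], [0.001, 0.002, -1.0]]
contact_force: [2.3, 10.0, 3.3]
gripper_width: 0.0
grasp_force: 5.3
```

Force is rising with no motion, so the pin is stopped. I'll hold, then back off, rise, and look.

Call:
arm_command([
  {"xyz": [0, -0.02, 0], "delta_rot": [0, 0, 0]},
  {"xyz": [0, 0, 0], "delta_rot": [0, 0, 0]},
  {"xyz": [0, 0.2, 0], "delta_rot": [0, 0, 0]},
  {"xyz": [0, 0.3, 0], "delta_rot": [0, 0, 0]},
  {"xyz": [0, 0, -0.6], "delta_rot": [0, 0, 0]},
  {"xyz": [0, 0, -0.7], "delta_rot": [0, 0, 0]},
  {"xyz": [0, 0, -0.7], "delta_rot": [0, 0, 0]},
  {"xyz": [0, 0, -0.7], "delta_rot": [0, 0, 0]},
])

```text
time_s: 8.5
tool_pos: [0.5902, -0.1923, 0.1874]
ee_rot: [[-1.0, -0.009, -0.001], [-0.009, 1.0, -0.001], [0.001, -0.001, -1.0]]
contact_force: [1.1, -0.8, -0.5]
gripper_width: 0.001
grasp_force: 0.0
```

Call:
arm_command([
  {"xyz": [0.2, -0.7, 0], "delta_rot": [0, 0, 0]},
  {"xyz": [0.2, -0.7, 0], "delta_rot": [0, 0, 0]},
  {"xyz": [0.2, -0.5, 0], "delta_rot": [0, 0, 0]},
  {"xyz": [0.2, 0, 0], "delta_rot": [0, 0, 0]},
  {"xyz": [0.2, 0, 0], "delta_rot": [0, 0, 0]},
  {"xyz": [0, 0, 0], "delta_rot": [0, 0, 0]},
  {"xyz": [0, 0, 0], "delta_rot": [0, 0, 0]},
], hand=0.2)

```text
time_s: 9.2
tool_pos: [0.5414, -0.2871, 0.1864]
ee_rot: [[-1.0, -0.009, -0.0], [-0.009, 1.0, 0.0], [0.0, 0.0, -1.0]]
contact_force: [-0.1, 0.9, 0.2]
gripper_width: 0.602
grasp_force: 0.0
```

```bash
python3 nose.py; python3 -c "
import cv2;a=cv2.imread('pics/w_last.png');cv2.imwrite('pics/z2.png',cv2.resize(a[80:280,150:500],None,fx=2.2,fy=2.2,interpolation=2))"
```

```text
(np.float64(380.5), np.float64(233.76923076923077)) [ 0.5827 -0.2266  0.052 ] [ 0.5776 -0.2294  0.065 ]
(np.float64(300.5), np.float64(237.66666666666666)) [ 0.587  -0.3041  0.052 ] [ 0.5817 -0.3033  0.065 ]
[ 0.5418 -0.2873  0.1864] [ 0.0522 -0.1386 -0.249 ] 9.25
```

View pics/z2.png

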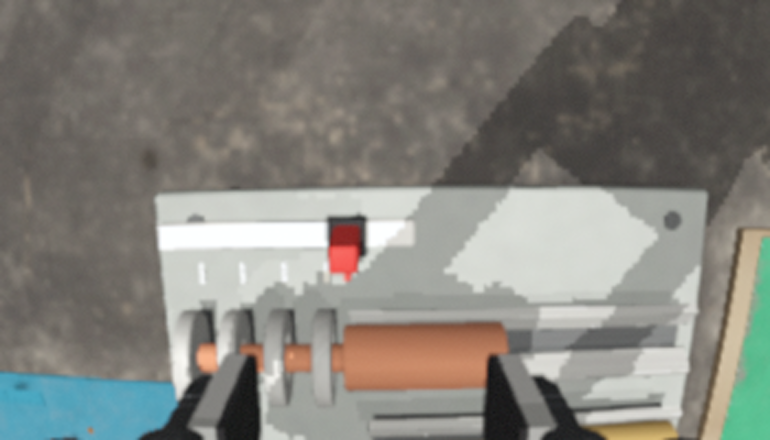

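The copper nose has passed rings 1–3 and meets ring4, leftmost at (205,355) in the crop. The tail at y=-0.229 agrees with the predicted value. Next is the pointer.

Call:
arm_command([
  {"xyz": [0, -0.2, 0.4], "delta_rot": [0, 0, 0]},
  {"xyz": [0, 0, 0.6], "delta_rot": [0, 0, 0]},
  {"xyz": [0, 0, 0.5], "delta_rot": [0, 0, 0]},
  {"xyz": [0, 0, 0.4], "delta_rot": [0, 0, 0]},
  {"xyz": [0, 0, 0], "delta_rot": [0, 0, 0]},
  {"xyz": [0, 0, 0], "delta_rot": [0, 0, 0]},
])

```text
time_s: 9.85
tool_pos: [0.542, -0.2978, 0.0914]
ee_rot: [[-1.0, -0.009, -0.0], [-0.009, 1.0, 0.0], [0.0, 0.0, -1.0]]
contact_force: [0.2, 0.4, 0.8]
gripper_width: 0.601
grasp_force: 0.0
```

Call:
arm_command([
  {"xyz": [0, 0, 0.4], "delta_rot": [0, 0, 0]},
  {"xyz": [0, 0, 0.3], "delta_rot": [0, 0, 0]},
  {"xyz": [0, 0, 0.2], "delta_rot": [0, 0, 0]},
  {"xyz": [0, 0, 0], "delta_rot": [0, 0, 0]},
  {"xyz": [0, 0, 0], "delta_rot": [0, 0, 0]},
])

```text
time_s: 10.35
tool_pos: [0.5417, -0.2983, 0.0465]
ee_rot: [[-1.0, -0.008, -0.0], [-0.008, 1.0, -0.0], [0.0, -0.0, -1.0]]
contact_force: [0.1, 0.4, -0.3]
gripper_width: 0.596
grasp_force: 0.0
```

Call:
arm_command([
  {"xyz": [0, 0, 0], "delta_rot": [0, 0, 0]},
  {"xyz": [0, 0, 0], "delta_rot": [0, 0, 0]},
  {"xyz": [0, 0, 0], "delta_rot": [0, 0, 0]},
  {"xyz": [0, 0, 0], "delta_rot": [0, 0, 0]},
  {"xyz": [0, 0, 0], "delta_rot": [0, 0, 0]},
  {"xyz": [0, 0, 0], "delta_rot": [0, 0, 0]},
  {"xyz": [0, 0, 0], "delta_rot": [0, 0, 0]},
  {"xyz": [0, 0, 0], "delta_rot": [0, 0, 0]},
], hand=-1, grip_force=20)

```text
time_s: 11.15
tool_pos: [0.5419, -0.2985, 0.0469]
ee_rot: [[-1.0, -0.008, 0.001], [-0.008, 1.0, -0.001], [-0.001, -0.001, -1.0]]
contact_force: [-0.9, 0.1, 5.6]
gripper_width: 0.136
grasp_force: 23.3
```

Call:
arm_command([
  {"xyz": [0, -0.15, 0], "delta_rot": [0, 0, 0]},
  {"xyz": [0, -0.2, 0], "delta_rot": [0, 0, 0]},
  {"xyz": [0, -0.25, 0], "delta_rot": [0, 0, 0]},
  {"xyz": [0, -0.25, 0], "delta_rot": [0, 0, 0]},
  {"xyz": [0, -0.25, 0], "delta_rot": [0, 0, 0]},
  {"xyz": [0, -0.2, 0], "delta_rot": [0, 0, 0]},
  {"xyz": [0, -0.1, 0], "delta_rot": [0, 0, 0]},
  {"xyz": [0, 0, 0], "delta_rot": [0, 0, 0]},
])

```text
time_s: 11.95
tool_pos: [0.5434, -0.3701, 0.047]
ee_rot: [[-1.0, -0.008, 0.003], [-0.008, 1.0, -0.002], [-0.003, -0.002, -1.0]]
contact_force: [4.1, -1.2, 5.4]
gripper_width: 0.136
grasp_force: 23.3
```

Call:
arm_command([
  {"xyz": [0, 0, 0], "delta_rot": [0, 0, 0]},
  {"xyz": [0, 0, 0], "delta_rot": [0, 0, 0]},
  {"xyz": [0, 0, 0], "delta_rot": [0, 0, 0]},
])

```text
time_s: 12.25
tool_pos: [0.5434, -0.3689, 0.047]
ee_rot: [[-1.0, -0.008, 0.002], [-0.008, 1.0, -0.002], [-0.002, -0.002, -1.0]]
contact_force: [5.7, -1.9, 5.1]
gripper_width: 0.132
grasp_force: 23.3
```

Open, rise, and check.

Call:
arm_command([
  {"xyz": [0, 0, 0], "delta_rot": [0, 0, 0]},
  {"xyz": [0, 0, 0], "delta_rot": [0, 0, 0]},
  {"xyz": [0, 0, 0], "delta_rot": [0, 0, 0]},
  {"xyz": [0, 0, 0], "delta_rot": [0, 0, 0]},
  {"xyz": [0, 0, 0], "delta_rot": [0, 0, 0]},
  {"xyz": [0, 0, 0], "delta_rot": [0, 0, 0]},
], hand=0.2)

```text
time_s: 12.85
tool_pos: [0.5419, -0.3681, 0.0462]
ee_rot: [[-1.0, -0.008, -0.0], [-0.008, 1.0, 0.0], [0.0, 0.0, -1.0]]
contact_force: [-0.4, 0.0, -0.2]
gripper_width: 0.604
grasp_force: 0.0
```

Call:
arm_command([
  {"xyz": [0, 0, -0.4], "delta_rot": [0, 0, 0]},
  {"xyz": [0, 0, -0.7], "delta_rot": [0, 0, 0]},
  {"xyz": [0, 0, -0.7], "delta_rot": [0, 0, 0]},
  {"xyz": [0, 0, -0.7], "delta_rot": [0, 0, 0]},
  {"xyz": [-0.5, 0, -0.5], "delta_rot": [0, 0, 0]},
  {"xyz": [-0.5, 0, 0], "delta_rot": [0, 0, 0]},
  {"xyz": [0, 0, 0], "delta_rot": [0, 0, 0]},
  {"xyz": [0, 0, 0], "delta_rot": [0, 0, 0]},
])

```text
time_s: 13.65
tool_pos: [0.5919, -0.3674, 0.1959]
ee_rot: [[-1.0, -0.009, -0.001], [-0.009, 1.0, 0.0], [0.001, 0.0, -1.0]]
contact_force: [-1.2, -0.5, 0.9]
gripper_width: 0.597
grasp_force: 0.0
```

```bash
python3 nose.py; python3 -c "
import cv2;a=cv2.imread('pics/w_last.png');cv2.imwrite('pics/z3.png',cv2.resize(a[80:280,200:520],None,fx=2.4,fy=2.4,interpolation=2))"
```

```text
(np.float64(461.5), np.float64(190.11764705882354)) [ 0.5903 -0.2214  0.052 ] [ 0.5873 -0.228   0.065 ]
(np.float64(389.5), np.float64(189.73548387096776)) [ 0.5913 -0.2989  0.052 ] [ 0.5882 -0.302   0.065 ]
[ 0.5912 -0.3673  0.1955] [-0.5685  0.3372 -0.6023] 13.7
```

View pics/z3.png

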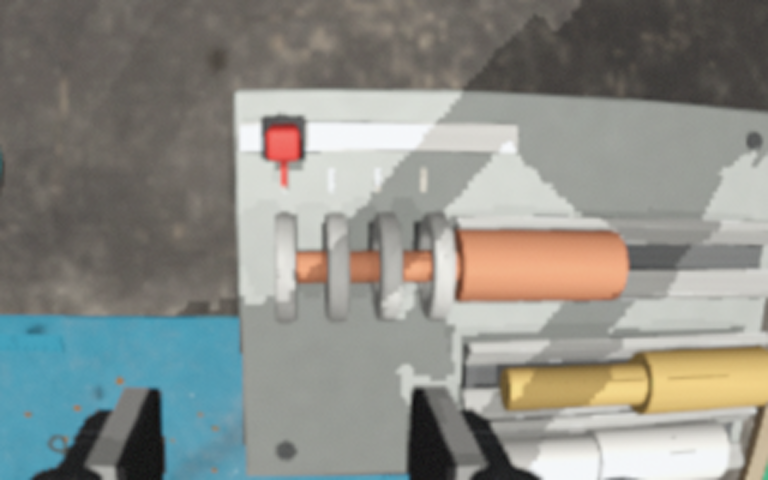

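The pointer blade at (284,180) is level with ring4's middle at (286,265). The pin's nose rests at ring4's entry face at (297,265), and the spares are undisturbed.

```bash
python3 -c "
from station import *
print(hand_in())"
```

```text
the job is handed in; nothing more can be done
None
```

The thin copper pin was in the feed trough and now rests against ring4, with the pointer level with it; the job is handed in, but the call returned no verdict.

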